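# Slide the e-reader out over the cabinet's edge

## Task

The e-reader lying flat on the shoe cabinet has no edge that can be got hold of: push it with the fingertips towards the cabinet's front edge (the long edge on the hall side, away from the robot) until it sticks out over that edge by about 3 cm, square with the edge, so that it can be taken from there on the way out. Only slide it, never lift or tip it, and leave everything else on the cabinet where it is.

Things in the scene. Friction and masses are not known exactly. Their poses are not given: they have to be found in the camera images.
- cabinet: Shoe cabinet, fixed: a flat light-wood top 300 mm deep (its x) and 1060 mm wide (its y), on a white body. Origin: the middle of the front edge of the top, at the height of the top surface. x points level out over the edge, away from the robot; y runs along the edge; z up. The top thus spans x from -300 to 0 mm and y from -530 to 530 mm, at z = 0; beyond x = 0 there is nothing down to the floor.
- reader: E-reader: a flat black slab with a pale grey screen on top, 112 mm (its x) by 160 mm (its y) by 9 mm thick, 0.15 to 0.3 kg, lying loose on the cabinet top, long sides roughly along the cabinet's front edge (up to 0.35 rad askew). Origin: centre of the underside. x points to its leading long side (the one towards the cabinet's front edge), z up.
- reader_lead (a point): Middle of the e-reader's leading long side, half-way up its thickness (56 mm in x and 4.5 mm up from the e-reader's origin). Its x in the cabinet's frame is the overhang.
- reader_rear (a point): Middle of the e-reader's rear long side (the side towards the robot), half-way up its thickness (-56 mm in x and 4.5 mm up from the e-reader's origin).
- stopper: Bystander: red plastic door stopper, a wedge 105 mm long (x, thin end +x), 42 mm wide, 30 mm high, loose on the cabinet top to the -y side of the e-reader. Origin: centre of the underside.
- tray: Bystander: black steel mesh tray, 175 mm (x) by 250 mm (y), 42 mm high, loose on the cabinet top to one side (either) of the e-reader, holding three things. Origin: centre of the underside.
- brush_case: Bystander: white electric toothbrush travel case lying in the tray, 54 x 208 x 34 mm. Origin: centre of the underside.
- power_bank: Bystander: slate grey power bank lying in the tray, 66 x 105 x 15 mm. Origin: centre of the underside.
- gauge: Bystander: aluminium pencil tire gauge lying in the tray, 104 mm long (y), 14 mm thick. Origin: centre of the underside.
- bin: Bystander: compact cream plastic tilt-out bin, 130 mm (x) by 156 mm (y), 165 mm high, loose on the cabinet top on the other side from the tray. Origin: centre of the underside.
- bin_front (a joint): Tilt-out front of the bin, hinged at its foot: 0 rad shut (as it starts), grows to 0.6 as it tilts out towards the hall.

How it is judged (in metres and radians):
At the end, for the whole second after the job is handed in: The middle of the e-reader's leading long side is 20 to 40 mm past the cabinet's front edge; it is square with the edge to 0.12 rad, flat on the top and at rest. Tray, its contents, stopper and bin lie within 15 mm of their starts, the bin's front under 0.1 rad (x of reader_lead in the frame of cabinet between 0.02 and 0.04 m and angle between the x axis of reader and the x axis of cabinet, either way round below 0.12 rad and z of reader in the frame of cabinet between -0.004 and 0.004 m and linear speed of reader below 0.01 m/s and distance of each of tray, brush_case, power_bank, gauge, stopper, bin from where it was at the start of the episode below 0.015 m and value of joint bin_front below 0.1 rad); the robot touches nothing.
It fails at once if the e-reader is lifted (more than 6 mm off the cabinet top), tipped (more than 0.1 rad) or dropped off the edge (z of reader in the frame of cabinet above 0.006 m or z of reader in the frame of cabinet below -0.01 m or angle between reader's own z axis and vertical above 0.1 rad).
It fails at once if the tray, its contents, the stopper or the bin is moved by more than 15 mm, or the bin's front is tilted out (not (distance of each of tray, brush_case, power_bank, gauge, stopper, bin from where it was at the start of the episode below 0.015 m and value of joint bin_front below 0.1 rad)).
It also fails if it takes over 42 s, if anything falls off the work surface, if the arm or the gripper's body presses on something with over 40 N, if the wrist force passes 120 N, or if a joint passes its speed limit or range.

## Robot

A 6-joint arm with a two-finger parallel gripper is mounted at the origin on the work surface. World frame = base frame: x ahead of the robot, y to its left, z up, the work surface at z = 0. Lengths are in m, angles in degrees, forces in N, time in s.
With the tool pointing down it reaches from about 0.35 to 0.875 m from the base axis. Payload 4.2 kg.
Tool frame: the origin (TCP) lies midway between the tips of the shut fingers; the grasp point (between the pads) lies 19 mm behind it; y points along the fingers, z is the direction in which the jaws open and shut, and the axes are right-handed (so a half turn about y gives the same grasp; the last joint's range is limited). The gripper opens to 87 mm and grips with 3 to 60 N. Pads are 19 mm wide; open, the fingers measure 117 mm over their backs; the gripper's body (75 mm by 190 mm) begins 51 mm behind the grasp point.
Start: joints at [-58.465, 22.042, 0.453, 0, -68.411, -14.817], TCP at [0.18, -0.599, 0.223] pointing down, gripper open.
Joint ranges: [-179.83, 179.83], [-69.29, 118.12], [-61.27, 80.66], [-181.25, 117.63], [-171.15, -9.14], [-177.46, 177.46]. Speed limits (degrees/s): [159.86, 159.86, 180, 180, 180, 180].

## Interface

Orientations are given as [roll, pitch, yaw] about the fixed x, y, z axes, in that order (R = Rz(yaw) Ry(pitch) Rx(roll)).
In Python, from workcell import env gives the robot as it stands. The module is installed in compiled form; this text tells all that it offers. Calls block until the motion is done:
- env.goto(position, orientation): joint-space move of the TCP to a pose.
- env.move_straight(position, rotation=None, rate=0.15, force_limit=None): straight line of the TCP; rotation=None keeps the orientation; rate is the mean speed in m/s. With force_limit (N) it stops when the force on the tool has changed by that much, and returns True; else False.
- env.set_joints(angles): joint-space move.
- env.gripper_to(opening, grasp_force=None): opening from 0.0 (shut) to 1.0 (fully open); grasp_force is the grip in N (None keeps the last); returns when the fingers have stopped.
- env.dwell(seconds).
- env.inverse_kinematics(position, orientation): joint angles nearest the present ones, or None.
- env.read_state(): the state.
- env.grab_frame(name): name is "side" or "top"; returns a dict with "image" (480x640x3 uint8, blue, green, red), "fx", "fy", "cx", "cy" (pixels), "position" and "orientation" of the camera in the world. Camera axes: x right, y up, looking along -z (the intrinsics and any distortion apply to the point x, -y, -z); pixel columns grow to the right and rows downward; lengths in m; the calibration is good to about 2 mm. A picture is of the moment at which its call begins. There is no depth.
A pose or a line that the arm cannot do raises env.Unreachable and nothing moves.
- env.close_job(): hands the job in, once; it reports no verdict.
Trained networks look in a picture, given as the dict that the camera call returned (one of the last four; its "shot" number tells which), for a name from the list of things; names that differ only in an ending like _2 or _b are one class to them, and where a whole thing is asked for, a point or a joint stands for the part that bears it (a point fixed in the world has none). Each returns a list of dicts, best first, with "score" (0 to 1); they miss things now and then, are a little off and sometimes report something else, mostly with a low value. They report only what shows in the picture. A call takes as long as a camera call.
- env.search_frame(picture, thing): "xyz" ([x, y, z] in m, in world coordinates, good to about 4 mm: the middle of the surface that is visible of it).
- env.trace(picture, thing): "mask" (480x640 bool, what is visible of it).
The state is a dict: "clock": time; "joint_positions": joint angles; "qvel": joint speeds; "joint_torque": joint torques, N m; "position": TCP position; "tool_rot": TCP orientation; "force": force on the tool from outside, world axes, zero at the start; "wrist_torque": the same for the moment, N m; "opening": opening from 0.0 (shut) to 1.0 (fully open).
Only numpy, scipy, OpenCV 4.12 (cv2) and the standard library are available. Lean on these libraries where they do the work, as an engineer would, in place of code of your own. Each camera call takes 0.05 s, during which the arm holds its last target.

## Working session

There is one attempt and no reset: what is moved stays moved. The work goes in short steps, each a Python script; the robot and the scene stay as the last script left them, time stands still between calls to the robot, and variables do not carry over. Pictures are saved under pics/ and viewed, and the job is handed in when it is done.

```bash
mkdir -p pics; ls
python3 - <<'E'
from workcell import env
import cv2,numpy as np
s=env.read_state();print(s)
for n in("side","top"):
    f=env.grab_frame(n);cv2.imwrite(f"pics/{n}0.png",f["image"])
    print({k:v for k,v in f.items() if k!="image"})
    for t in["reader","cabinet","stopper","tray","bin","reader_lead","reader_rear"]:
        print(n,t,[(np.round(d["xyz"],3),round(d["score"],2)) for d in env.search_frame(f,t)][:3])
    m=env.trace(f,"reader")
    if m:
        np.save(f"m_{n}.npy",m[0]["mask"]);c=cv2.findContours(m[0]["mask"].astype(np.uint8),0,1)[0]
        c=max(c,key=cv2.contourArea);print(m[0]["score"],cv2.approxPolyDP(c,5,True).reshape(-1,2).tolist())
E
```

```text
pics
{'clock': 0.0, 'joint_positions': array([-5.84652348e+01,  2.20897009e+01,  3.81361304e-01, -2.76730792e-02,
       -6.84113770e+01, -1.48172232e+01]), 'qvel': array([-0.05423285, -0.02914909,  0.00767207,  0.02236475,  0.0950043 ,
       -0.0782471 ]), 'joint_torque': array([ 3.01163882e-04, -3.90666354e+01,  1.87405604e+01,  4.21989128e+00,
        1.09011575e-02, -2.23668194e-04]), 'position': array([ 0.17963542, -0.59801201,  0.22148499]), 'tool_rot': array([-8.98776870e+01,  5.76095915e-03,  1.67073392e+01]), 'force': array([-0.06176887,  0.34683487,  0.3407428 ]), 'wrist_torque': array([-0.00145311,  0.01351292,  0.02557895]), 'opening': 0.9983467290479988}
{'fx': 455.82292343802806, 'fy': 455.82292343802806, 'cx': 311.1498485234672, 'cy': 236.3361803719081, 'position': array([0.1994257 , 0.62763383, 0.6337542 ]), 'orientation': array([  50.52575276,    1.13575417, -150.62164848]), 'shot': 1}
side reader [(array([0.581, 0.106, 0.006]), 0.76)]
side cabinet [(array([0.452, 0.181, 0.002]), 0.96)]
side stopper [(array([ 0.51 , -0.117,  0.02 ]), 0.69)]
side tray [(array([ 0.478
[... 239 characters left out ...]
0]]
{'fx': 485.23691275009526, 'fy': 485.23691275009526, 'cx': 321.9051112293964, 'cy': 240.7722713346381, 'position': array([ 0.37591877, -0.00148508,  1.20459544]), 'orientation': array([  8.91639308,  -1.25752919, -90.84663133]), 'shot': 2}
top reader [(array([0.582, 0.103, 0.012]), 0.78), (array([ 0.545, -0.319,  0.04 ]), 0.36)]
top cabinet [(array([0.516, 0.053, 0.001]), 0.9)]
top stopper [(array([ 0.522, -0.134,  0.019]), 0.59)]
top tray [(array([ 0.49 , -0.343,  0.003]), 0.83)]
top bin [(array([0.597, 0.423, 0.166]), 0.65)]
top reader_lead [(array([0.584, 0.102, 0.011]), 0.88)]
top reader_rear [(array([0.587, 0.104, 0.014]), 0.71)]
0.53 [[357, 234], [352, 274], [367, 277], [373, 237]]
```

View pics/side0.png

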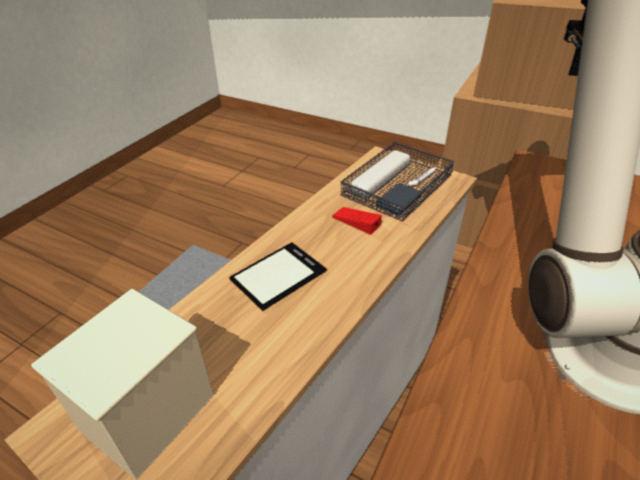

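View pics/top0.png

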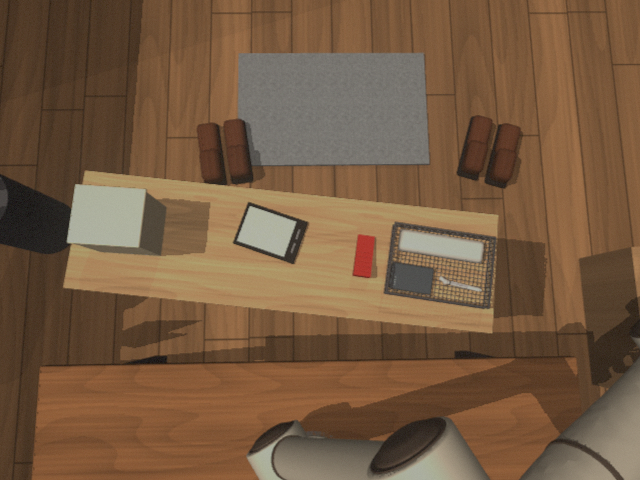

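```bash
cat > h.py <<'E'
import cv2,numpy as np
from scipy.spatial.transform import Rotation as Ro
def K(f): return np.array([[f["fx"],0,f["cx"]],[0,f["fy"],f["cy"]],[0,0,1]])
def p2w(f,uv,z):
    uv=np.atleast_2d(np.asarray(uv,float))
    d=np.c_[(uv[:,0]-f["cx"])/f["fx"],-(uv[:,1]-f["cy"])/f["fy"],-np.ones(len(uv))]
    d=d@Ro.from_euler("xyz",f["orientation"],degrees=True).as_matrix().T
    p=f["position"]; return p+d*((z-p[2])/d[:,2])[:,None]
def w2p(f,P):
    q=(np.atleast_2d(P)-f["position"])@Ro.from_euler("xyz",f["orientation"],degrees=True).as_matrix()
    return np.c_[f["cx"]+f["fx"]*q[:,0]/-q[:,2],f["cy"]+f["fy"]*q[:,1]/q[:,2]]
def edge(f,a,b,w=5,lo=.08,hi=.92,n=60):
    """refine an image line a-b by strongest gradient across it; returns the fitted end points"""
    g=cv2.GaussianBlur(f["image"],(3,3),0).astype(np.float32)
    a=np.array(a,float);b=np.array(b,float)
    for it in range(2):
        t=(b-a)/np.linalg.norm(b-a);nn=np.array([-t[1],t[0]])
        s=np.arange(-w,w+.01,.25);P=[]
        for l in np.linspace(lo,hi,n):
            q=(a+l*(b-a)+s[:,None]*nn).astype(np.float32)
            v=cv2.remap(g,q[:,0][None],q[:,1][None],cv2.INTER_LINEAR)[0]
            d=np.linalg.norm(v[4:]-v[:-4],axis=1);P.append(q[2:-2][d.argmax()])
        P=np.array(P);vx,vy,x,y=cv2.fitLine(P,cv2.DIST_HUBER,0,.01,.01).ravel()
        r=(P-[x,y])@[-vy,vx];
        P=P[abs(r-np.median(r))<1.2]
        vx,vy,x,y=cv2.fitLine(P,cv2.DIST_HUBER,0,.01,.01).ravel()
        pr=lambda c:np.array([x,y])+np.dot(c-[x,y],[vx,vy])*np.array([vx,vy])
        a,b=pr(a),pr(b);w=3
    return a,b,len(P)
def isect(l,m):
    c=lambda L:np.cross([*L[0],1],[*L[1],1]);p=np.cross(c(l),c(m));return p[:2]/p[2]
def quad(f,c,w=4,lo=.12,hi=.88):
    E=[edge(f,c[i],c[(i+1)%4],w,lo,hi) for i in range(4)]
    return np.array([isect(E[i-1],E[i]) for i in range(4)]),[e[2] for e in E]
E
cat > a.py <<'E'
from workcell import env
from h import *
import pickle
T=env.grab_frame("top");S=env.grab_frame("side");pickle.dump((T,S),open("f0.pkl","wb"))
cq,n=quad(T,[(85,171),(498,214),(493,332),(65,288)],6,.04,.96);print(cq,n)
for z in(-.02,0,.02):
    C=p2w(T,cq,z);print(z,np.round(C[:,:2],4).tolist(),[round(np.linalg.norm(C[i]-C[(i+1)%4]),4) for i in range(4)])
for f,c in((T,[(250,203),(308,218),(293,262),(233,243)]),(S,[(326,268),(290,243),(230,277),(264,308)])):
    q,n=quad(f,c);print(q,n);R=p2w(f,q,.009);print(np.round(R,4).tolist(),R.mean(0),[round(np.linalg.norm(R[i]-R[(i+1)%4]),4) for i in range(4)])
E
python3 a.py
```

```text
[[ 75.35858769 168.82878891]
 [498.27411852 214.48727844]
 [491.8770478  332.86654249]
 [ 63.25764201 287.15522565]] [58, 57, 60, 37]
-0.02 [[0.7632, 0.6037], [0.6316, -0.4906], [0.3298, -0.4528], [0.4581, 0.6143]] [np.float64(1.1022), np.float64(0.3041), np.float64(1.0748), np.float64(0.3052)]
0 [[0.7569, 0.5939], [0.6274, -0.4826], [0.3306, -0.4454], [0.4568, 0.6042]] [np.float64(1.0842), np.float64(0.2992), np.float64(1.0572), np.float64(0.3003)]
0.02 [[0.7506, 0.584], [0.6232, -0.4746], [0.3313, -0.4381], [0.4555, 0.5941]] [np.float64(1.0662), np.float64(0.2942), np.float64(1.0396), np.float64(0.2953)]
[[249.31631809 205.38176028]
 [307.47124482 224.55531647]
 [294.85476895 260.5264801 ]
 [236.17672212 240.32779738]] [52, 60, 56, 60]
[[0.6553, 0.1508, 0.009], [0.6047, 0.0051, 0.009], [0.5144, 0.0372, 0.009], [0.5667, 0.1826, 0.009]] [0.58525552 0.09391015 0.009     ] [np.float64(0.1542), np.float64(0.0958), np.float64(0.1545), np.float64(0.0942)]
[[323.51134802 266.03849579]
 [293.27192804 242.99697447]
 [233.53081806 276.50895051]
 [262.20492418 303.71216523]] [60, 60, 60, 57]
[[0.5149, 0.0423, 0.009], [0.605, 0.0097, 0.009], [0.656, 0.1517, 0.009], [0.5664, 0.184, 0.009]] [0.58555983 0.09692546 0.009     ] [np.float64(0.0959), np.float64(0.1508), np.float64(0.0952), np.float64(0.1508)]
```

```bash
cat >> h.py <<'E'
def reader(f,near,z=.009):
    """pose of the reader from its black+pale blob: world min-area rectangle"""
    im=f["image"].astype(int);hsv=cv2.cvtColor(f["image"],cv2.COLOR_BGR2HSV)
    m=((hsv[...,2]<70)|((hsv[...,1]<60)&(hsv[...,2]>150))).astype(np.uint8)
    m=cv2.morphologyEx(m,cv2.MORPH_CLOSE,np.ones((5,5),np.uint8))
    u,v=w2p(f,[*near,z])[0]
    w=np.zeros_like(m);cv2.circle(w,(int(u),int(v)),58,1,-1);m=m&w
    n,l,st,_=cv2.connectedComponentsWithStats(m);k=l[int(v),int(u)]
    m=(l==k).astype(np.uint8)
    c=max(cv2.findContours(m,0,cv2.CHAIN_APPROX_NONE)[0],key=cv2.contourArea)
    W=p2w(f,c.reshape(-1,2),z)[:,:2]
    (cx,cy),(a,b),an=cv2.minAreaRect((W*1000).astype(np.float32))
    if a>b: a,b,an=b,a,an+90   # short side direction = an
    an=(an+90)%180-90
    M=cv2.moments((W*1000).astype(np.float32).reshape(-1,1,2)); cm=np.array([M["m10"],M["m01"]])/M["m00"]/1000
    return np.array([cx,cy])/1000,a,b,an,cm,c,M["m00"]
E
python3 - <<'E'
from h import *
import pickle
T,S=pickle.load(open("f0.pkl","rb"))
for f in(T,S):
    r=reader(f,(.585,.095));print(r[:5],r[6]); 
    i=f["image"].copy();cv2.drawContours(i,[r[5]],-1,(0,0,255),1)
    u,v=w2p(f,[.585,.095,.009])[0].astype(int);i=cv2.resize(i[v-60:v+60,u-80:u+80],None,fx=5,fy=5,interpolation=0)
    cv2.imwrite("pics/c%d.png"%(f is S),i)
# front edge by line, side image
A=np.array([.7569,.5939,0]);B=np.array([.6274,-.4826,0])
for f in(T,S):
    print(w2p(f,[A,B]))
    a,b=w2p(f,[A+(B-A)*.35,A+(B-A)*.7]);e=edge(f,a,b,5);P=p2w(f,e[:2],0);d=P[1]-P[0];print(e,P,np.degrees(np.arctan2(d[1],d[0]))+90)
E
```

```text
(array([0.58586182, 0.09782824]), 110.02908325195312, 156.8948974609375, -19.658363342285156, array([0.58557928, 0.09799067])) 16551.616590570542
(array([0.58422766, 0.10311795]), 113.08464050292969, 158.2617645263672, -19.768836975097656, array([0.58386157, 0.10327786])) 17210.769388803397
[[ 75.33999396 168.8240363 ]
 [498.28518129 214.49673165]]
(array([223.8004797 , 185.04315339]), array([371.81820379, 200.81661464]), 56) [[ 0.71108906  0.21716703  0.        ]
 [ 0.6663102  -0.1596581   0.        ]] -6.776788550072496
[[-12.75839969 451.81323552]
 [375.28277532 145.12405242]]
(array([190.44554537, 291.56318646]), array([307.99863907, 198.58365813]), 60) [[ 0.71089817  0.2174099   0.        ]
 [ 0.66558957 -0.1591648   0.        ]] -6.86071684194043
```

```bash
cat >> h.py <<'E'
TH=np.radians(-6.82);N=np.array([np.cos(TH),np.sin(TH)]);Y=np.array([-N[1],N[0]])
E0=np.array([.71099,.21729])
E0=E0+Y*(-.0) 
def c2w(x,y,z): return [*(E0+x*N+y*Y),z]   # y measured from E0 along the edge
def w2c(p): d=np.asarray(p)[:2]-E0; return np.array([d@N,d@Y])
ROT=[-90,0,-6.82]
E
python3 - <<'E'
from workcell import env
from h import *
r=w2c([.585,.1005]);print("reader cab",r)
env.goto(c2w(-.212,r[1],.12),ROT)
env.move_straight(c2w(-.212,r[1],.03),rate=.12)
s=env.read_state();print(s["clock"],w2c(s["position"]),s["position"],s["tool_rot"],s["force"],s["opening"])
print(env.move_straight(c2w(-.212,r[1],.0055),rate=.03,force_limit=5))
s=env.read_state();print(s["clock"],w2c(s["position"]),s["position"],s["tool_rot"],s["force"])
for n in("top","side"): cv2.imwrite(f"pics/{n}1.png",env.grab_frame(n)["image"])
E
```

```text
reader cab [-0.11122963 -0.13092499]
4.65 [-0.21146256 -0.13064796] [0.4855092  0.11267779 0.03052174] [-8.99659665e+01 -6.13139813e-02 -6.81174188e+00] [ 0.73344137  0.0039747  -0.47197825] 0.9970835931194951
False
5.6167 [-0.21187786 -0.13083741] [0.48507435 0.112539   0.00558972] [-8.99909373e+01 -1.34519973e-02 -6.81808930e+00] [-0.09422686 -0.18488328  0.41696123]
```

View pics/side1.png

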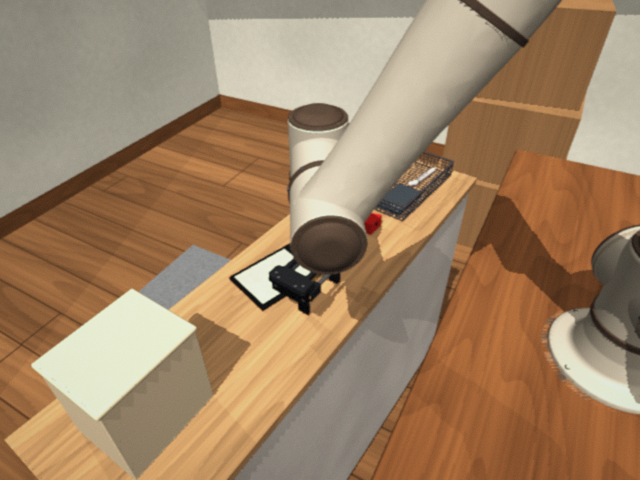

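View pics/top1.png

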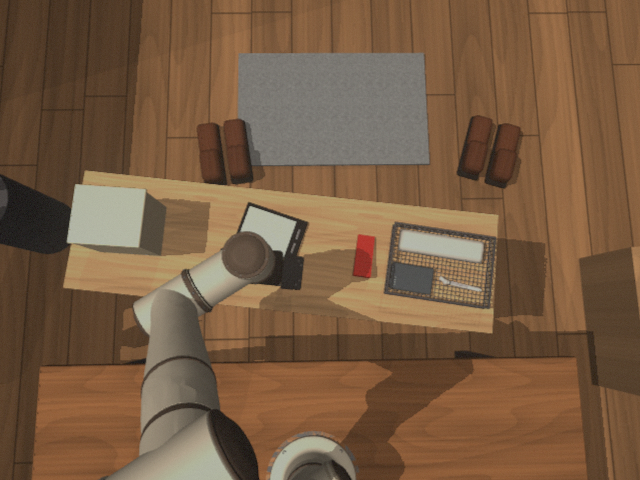

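Run:
```python
from workcell import env
from h import *
y=-.1309
print(env.move_straight(c2w(-.212,y,.004),rate=.02,force_limit=4))
z=.004
for x in(-.18,-.15,-.125,-.1065):
    print(env.move_straight(c2w(x,y,z),rate=.04,force_limit=15))
    s=env.read_state();print(s["clock"],w2c(s["position"]),s["position"][2],s["force"])
for n in("top","side"): cv2.imwrite(f"pics/{n}2.png",env.grab_frame(n)["image"])
```

```text
False
False
6.9167 [-0.17989677 -0.13080496] 0.003981077649137434 [ 0.1550662  -0.89209207  0.42553385]
False
7.8167 [-0.14951456 -0.13063286] 0.004181203902800794 [-0.23266676 -0.1048656  -0.24799112]
False
8.5917 [-0.12438225 -0.13073939] 0.004028069564269498 [ 0.55635736 -0.13527558  0.34153957]
False
9.2083 [-0.10592872 -0.13079594] 0.004002469862829275 [-0.27405418 -0.0018498   0.60421389]
```

View pics/side2.png

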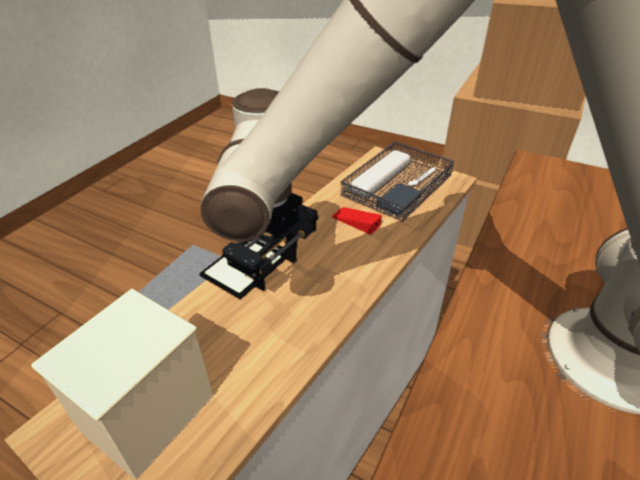

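View pics/top2.png

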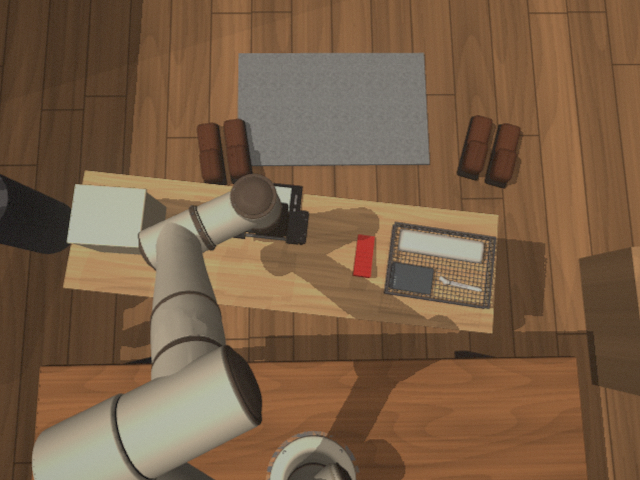

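```bash
cat > look.py <<'E'
import sys
from workcell import env
from h import *
k=sys.argv[1]
s=env.read_state();x,y=w2c(s["position"])
env.move_straight(c2w(x-.045,y,.004),rate=.08)
env.move_straight(c2w(x-.045,y,.1),rate=.15)
env.goto([.36,-.2,.25],ROT)
print(env.read_state()["clock"])
for n in("top","side"):
    f=env.grab_frame(n);cv2.imwrite(f"pics/{n}{k}.png",f["image"])
    for d in env.search_frame(f,"reader")[:1]: print(d["score"],d["xyz"],w2c(d["xyz"]))
    r=reader(f,c2w(-.04,-.13,0)[:2])
    print(n,"cab",w2c(r[0]),w2c(r[4]),"size",r[1],r[2],r[6],"ang",r[3]-np.degrees(TH))
    print(" lead",(w2c(r[4])+.056*np.array([np.cos(np.radians(r[3])-TH),0]))[0])
E
python3 look.py 3
```

```text
12.25
0.85 [0.6556, 0.1082, 0.0104] [-0.04204357 -0.11489569]
top cab [-0.02680088 -0.09957478] [-0.02941889 -0.11005452] size 168.7286834716797 235.56224060058594 19190.53387415316 ang -28.43289535522461
 lead 0.019826129624774168
0.94 [0.6559, 0.1132, 0.0081] [-0.04233944 -0.10989544]
side cab [-0.04029177 -0.11235038] [-0.04043717 -0.11531622] size 113.99129486083984 167.69728088378906 17591.122462285042 ang 0.11673767089843778
 lead 0.015562716207524627
```

View pics/side3.png

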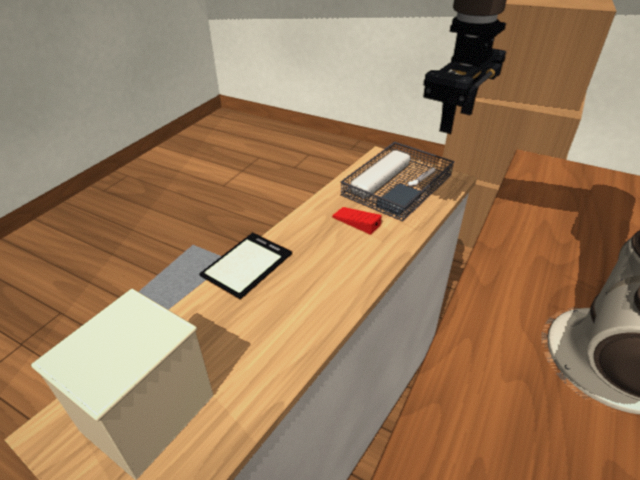

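View pics/top3.png

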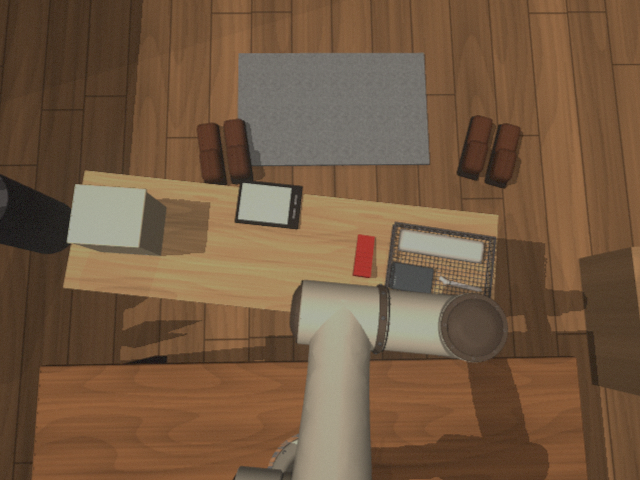

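```bash
cat > meas.py <<'E'
from h import *
from scipy.optimize import least_squares
def meas(f,x,y,a=0):
    """fit the known 112x160 outline: refine by gradients from the guess; report rear and lead x"""
    R=lambda x,y,a:np.array([c2w(x+u*np.cos(a)-v*np.sin(a),y+u*np.sin(a)+v*np.cos(a),.009) for u,v in((-.056,-.08),(.056,-.08),(.056,.08),(-.056,.08))])
    q=w2p(f,R(x,y,a));o={}
    for nm,i in(("-y",0),("lead",1),("+y",2),("rear",3)):
        e=edge(f,q[i],q[(i+1)%4],3,.1,.9);P=[w2c(p) for p in p2w(f,e[:2],.009)];m=np.mean(P,0)
        d=P[1]-P[0];o[nm]=(np.round(m*1000,1),round(np.degrees(np.arctan2(d[1],d[0])),1),e[2])
    return o
E
python3 - <<'E'
from workcell import env
from meas import *
for n in("top","side"):
    f=env.grab_frame(n)
    for x in(-.042,): print(n,meas(f,x,-.1145))
    q=w2p(f,[c2w(-.042,-.1145,.009)])[0].astype(int)
    cv2.imwrite(f"pics/z{n}.png",cv2.resize(f["image"][q[1]-50:q[1]+50,q[0]-65:q[0]+65],None,fx=6,fy=6,interpolation=0))
E
```

```text
top {'-y': (array([ -42. , -201.2]), np.float64(0.6), 60), 'lead': (array([  10.2, -114.6]), np.float64(89.9), 57), '+y': (array([-42.4, -46.4]), np.float64(179.8), 56), 'rear': (array([ -94.2, -114.4]), np.float64(-90.0), 60)}
side {'-y': (array([ -41.1, -196.7]), np.float64(-0.1), 60), 'lead': (array([  10.3, -113.1]), np.float64(90.0), 58), '+y': (array([-42. , -34.6]), np.float64(179.9), 60), 'rear': (array([ -98.6, -114.3]), np.float64(-89.9), 60)}
```

View pics/ztop.png

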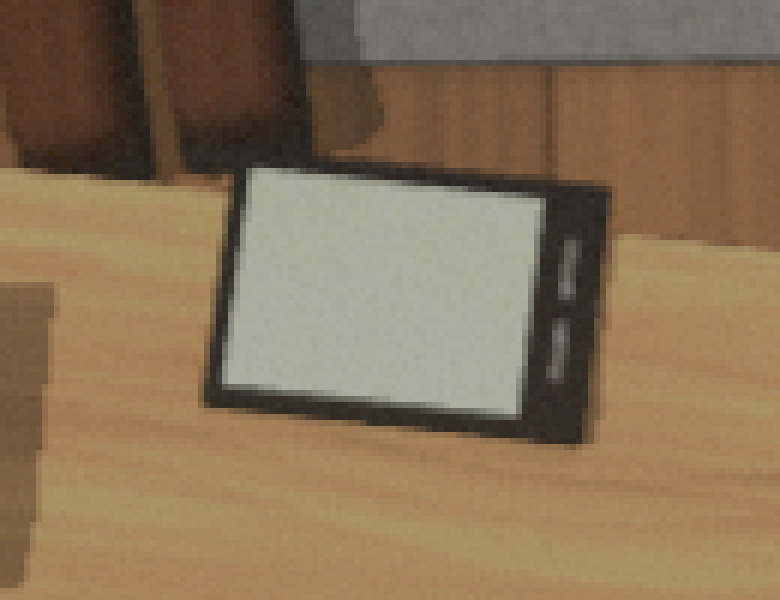

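View pics/zside.png

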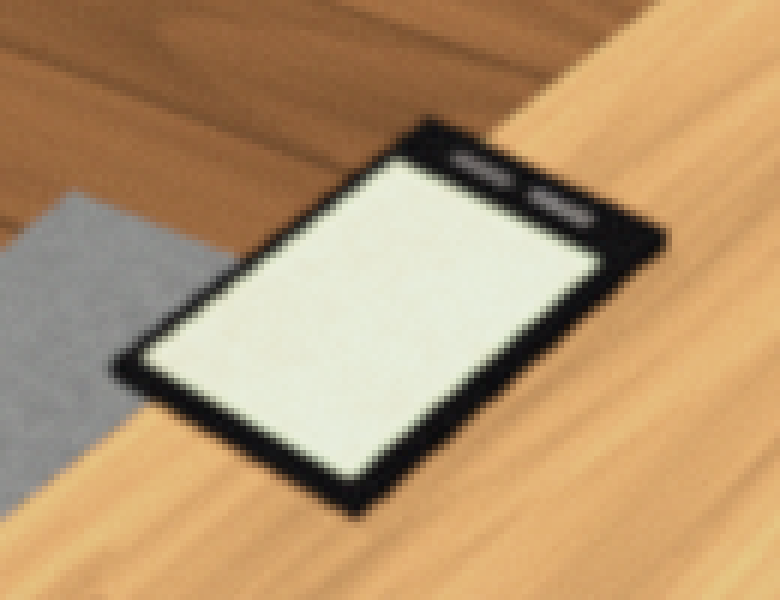

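```bash
python3 - <<'E'
from workcell import env
from h import *
y=-.1185
env.goto(c2w(-.151,y,.1),ROT)
env.move_straight(c2w(-.151,y,.015),rate=.12)
print(env.move_straight(c2w(-.151,y,.004),rate=.04,force_limit=5))
print(env.move_straight(c2w(-.115,y,.004),rate=.05,force_limit=15))
print(env.move_straight(c2w(-.0908,y,.004),rate=.025,force_limit=15))
s=env.read_state();print(s["clock"],w2c(s["position"]),s["position"][2],s["force"],s["tool_rot"])
E
sed -i 's/r=reader/continue\n    r=reader/' look.py; python3 look.py 4
python3 - <<'E'
from workcell import env
from meas import *
for n in("top","side"):
    f=env.grab_frame(n); print(n,meas(f,-.026,-.1145))
    for t in["tray","stopper","bin","brush_case","power_bank","gauge"]:
        print(t,[np.round(d["xyz"],3) for d in env.search_frame(f,t)][:1])
    q=w2p(f,[c2w(-.026,-.1145,.009)])[0].astype(int)
    cv2.imwrite(f"pics/z2{n}.png",cv2.resize(f["image"][q[1]-50:q[1]+50,q[0]-65:q[0]+65],None,fx=6,fy=6,interpolation=0))
E
```

```text
False
False
False
17.2917 [-0.09071373 -0.11857769] 0.0039240933819478345 [-1.655202   -0.92056728 -0.23651615] [-8.99996867e+01 -1.23153622e-02 -6.82345403e+00]
20.2833
0.68 [0.6723, 0.1062, 0.0114] [-0.02522423 -0.1148984 ]
0.81 [0.6696, 0.1105, 0.0101] [-0.02841576 -0.11094945]
top {'-y': (array([ -26. , -201.7]), np.float64(1.3), 60), 'lead': (array([  24.8, -114.6]), np.float64(90.1), 57), '+y': (array([-26.5, -46.8]), np.float64(179.4), 56), 'rear': (array([ -80.1, -114.5]), np.float64(-89.9), 60)}
tray [array([ 0.512, -0.349,  0.003])]
stopper [array([ 0.522, -0.134,  0.021])]
bin [array([0.593, 0.423, 0.166])]
brush_case [array([ 0.539, -0.318,  0.041])]
power_bank []
gauge [array([ 0.447, -0.361,  0.011])]
side {'-y': (array([ -24.9, -197.2]), np.float64(-0.3), 60), 'lead': (array([  24.8, -112.5]), np.float64(90.0), 59), '+y': (array([-25.8, -35. ]), np.float64(179.8), 60), 'rear': (array([ -84.5, -113.6]), np.float64(-90.0), 60)}
tray [array([ 0.478, -0.307,  0.022])]
stopper [array([ 0.513, -0.117,  0.016])]
bin [array([0.551, 0.455, 0.164])]
brush_case [array([ 0.536, -0.306,  0.036])]
power_bank [array([ 0.465, -0.242,  0.019])]
gauge []
```

View pics/z2top.png

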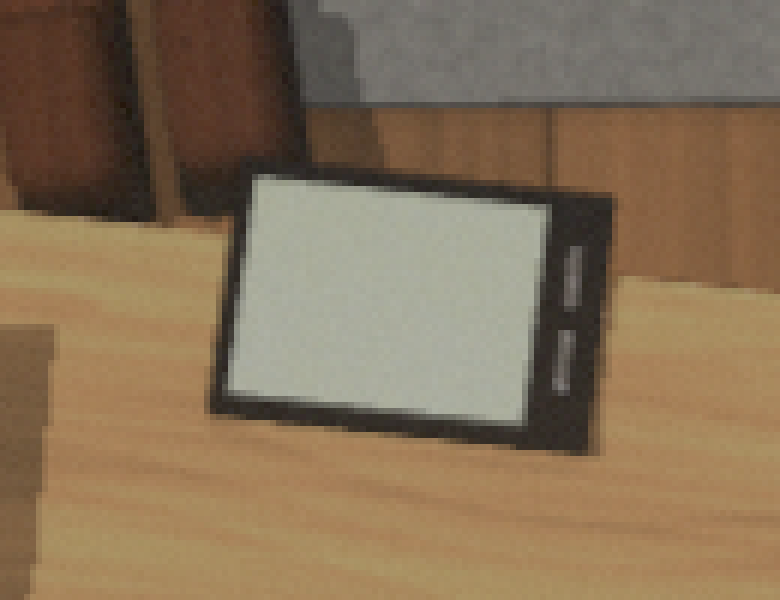

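View pics/side4.png

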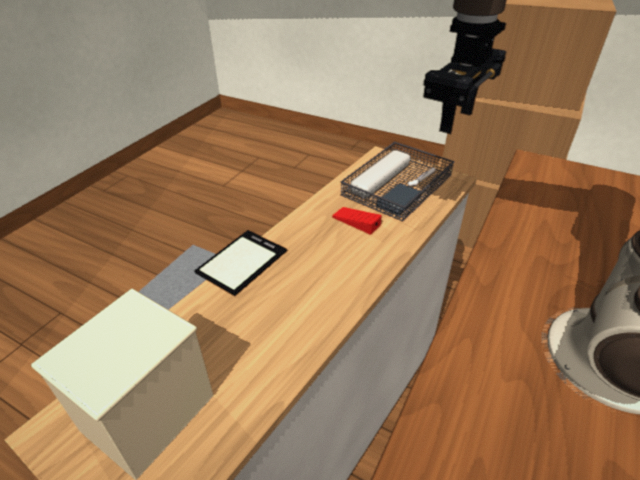

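Run:
```python
from workcell import env
env.close_job();print("closed")
```

```text
the job is handed in; nothing more can be done
closed
```

I slid the e-reader out over the front edge with the two opened fingertips against its rear side. The first push squared it up; the second, after a check, set the overhang. The job was handed in at roughly 21 s of the 42 s allowed. The hand-in call gives no verdict.

- **Overhang:** about 28 mm from both cameras. The fingertip position, assuming a 9.5 mm finger half-depth, gives about 31 mm. The spread is 27–31 mm, inside the 20–40 mm band.
- **Squareness:** within about 0.2° of the edge. The short sides read up to 1.3° off, against a limit of about 7°.
- **Flatness:** the reader looks flat on the top in the pictures.
- **Other things on the cabinet:**
  - **Stopper and bin:** both are within about 4 mm of where they started, which is the detector's accuracy.
  - **Tray:** the side camera has it unmoved. The top camera's network read it 22 mm off, in a view where the arm partly covered it. The gripper was never near the tray at low height, so I put that down to the covered view.
  - **Tray contents:** I did not measure these at the start, so I have only the pictures, which show no change.
- **Fit of the outline:** the automatic edge fit mostly locked onto the screen border instead of the slab's outer edge. I took the overhang from the screen's centre, assuming the long-side borders are equal, and from the rear side.
- **Robot:** the arm was parked clear, touching nothing.

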